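# Clamp the shelf pole and hold it out at full length

### The arm

A 6-joint arm with a two-finger parallel gripper is mounted at the origin on the work surface. World frame = base frame: x ahead of the robot, y to its left, z up, the work surface at z = 0. Lengths are in m, angles in rad, forces in N, time in s.
With the tool pointing down it reaches from about 0.35 to 0.775 m from the base axis. Payload 7.3 kg.
Tool frame: the origin (TCP) lies at the very end of the fingers, on their centre line; the grasp point (between the pads) lies 19 mm behind it; z points along the fingers, x is the direction in which the jaws open and shut, and the axes are right-handed (so a half turn about z gives the same grasp; the last joint's range is limited). The gripper opens to 92 mm and grips with 3 to 60 N. Pads are 19 mm wide; open, the fingers measure 130 mm over their backs; the gripper's body (75 mm by 190 mm) begins 47 mm behind the grasp point.
Start: joints at [1.007, 0.342, 1.524, -0, 1.275, -0.146], TCP at [0.213, 0.48, 0.227] pointing down, gripper open.
Joint ranges: [-2.53, 2.53], [-0.77, 2.02], [0.04, 2.7], [-1, 4.14], [0.28, 2.66], [-3.11, 3.11]. Speed limits (rad/s): [2.57, 2.57, 3.14, 3.14, 3.14, 3.14].

### API

Orientations are given as [roll, pitch, yaw] about the fixed x, y, z axes, in that order (R = Rz(yaw) Ry(pitch) Rx(roll)).
In Python, from cell import observe, read_camera, camera_params, hand_in gives the robot as it stands.
- The arm moves only by the tool apply_moves, never from a script. Its argument "increments" is a list of rows, each an object with "grip": the opening, from 0 (shut) to 1 (fully open); "linear": the shift along the world's x, y, z in mm, a list of three; "turn": the turn, a rotation vector about the world's x, y, z in units of 6 degrees (1.0 is 6 degrees), a list of three. A call has 1 to 10 rows; each row is the pose to reach, as a shift and turn from the pose commanded when the call began; what a row does not reach only later rows make up. A row lasts 1/10 s, in which the tool goes at most 50 mm and 8.59 degrees, less where a joint would pass 70% of its speed; a pose out of reach is approached as far as the arm can. A call with a gripper value outside its range is refused whole. The fingers move at their own pace and stop on an object; "grip_force" is the grip in N (left out, the last holds). Time passes only in rows, so rows that repeat a pose let the fingers close. It gives the time, the measured TCP pose, the force and the opening at its end, in the units of the state.
- observe(): the state, without advancing time (a new reading comes with each control period).
- read_camera(name): name is "side" or "top"; returns the picture (384x512x3 uint8, red, green, blue); there is no depth.
- camera_params(name): a dict with "camera_matrix" (3x3 intrinsics, pixels), "k1" (the pictures are not rectified: a ray, as slopes to the right and down, at radius r is drawn at 1 + k1 r^2 times it, then the intrinsics apply), "world_to_cam" (4x4, takes a point from world to camera coordinates). Camera axes: x right, y up, looking along -z (the intrinsics and any distortion apply to the point x, -y, -z); pixel columns grow to the right and rows downward; lengths in m; the calibration is good to about 2 mm. A picture is of the moment at which its call begins. camera_params takes no time and is no camera call.
- hand_in(): hands the job in, once; it reports no verdict.
The state is a dict: "time": time; "qpos": joint angles; "qvel": joint speeds; "joint_efforts": joint torques, N m; "tool_pos": TCP position; "tool_rot": TCP orientation; "contact_force": force on the tool from outside, world axes, zero at the start; "torque": the same for the moment, N m; "opening": finger opening in m.
Only numpy, scipy, OpenCV 4.12 (cv2) and the standard library are available. Lean on these libraries where they do the work, as an engineer would, in place of code of your own. Each camera call takes 0.05 s, during which the arm holds its last target.

### The job

The telescopic shelf pole lies loose in the blue vise on the stock-room counter: turn the vise's crank clockwise until the jaw has come down and firmly clamps the pole. Then squeeze the yellow pole head so that its red side button stays pressed in, draw the stick out past its first stop to its second stop, and finish while still holding it fully drawn out against its spring, so that a colleague can fit the hook. Do not drag the pole through the vise, and leave the groceries and tools around it alone.

Things in the scene. Friction and masses are not known exactly. Their poses are not given: they have to be found in the camera images.
- vise: Blue pipe vise bolted to the counter, base 150 x 130 mm. Origin: centre of its underside; z up; the pole lies along its y. Bed under the pole 55 mm above the counter, 110 mm long in y, cheeks beside the pole up to 70 mm. Posts at x = +-47 mm carry a bridge (110 mm in x, 40 mm in y, top at 156 mm). The crank turns about the vertical axis through the origin.
- crank (a joint): Turn of the vise's crank, rad, 0 to 6.8, starts at 0 to 2.2; grows clockwise seen from above, lowering the jaw 3.2 mm per rad. The jaw meets the pole at about 5.6; turn on, under 0.3 rad, till it firmly resists (about 5.7). It stays where it is left. Turning takes 3 N at the knob, then, with the jaw on the pole, clearly more: 8 to 10 N is plenty.
- knob_grip (a point): Red upright knob on the black crank arm: 22 mm diameter, 42 mm tall, spins freely, so it can be led round without turning the gripper. The point is on its axis, 18 mm below its top, 193 mm above the counter; it runs on a level circle of radius 50 mm about the vise's vertical axis. The arm's top is 168 mm above the counter. Only the position is meaningful.
- jaw: Steel upper jaw of the vise, 28 x 60 x 22 mm, under the bridge; origin at the centre of its underside; it moves straight down onto the pole as the crank turns.
- pole: Outer tube of the telescopic pole: square aluminium tube 30 x 30 mm, 240 mm long, black end cap and collar, loose in the open vise until clamped. Origin: centre of its underside; its own y runs along the tube towards the stick's head (the direction in which the stick draws out), z up. The tube's top is 85 mm above the counter.
- stick (a joint): How far the stick is drawn out, m: 0 in, first stop 0.050, second stop (end of travel) 0.100. A spring draws it back with 2 to 5 N. With the button out it locks after 2 mm and again at the first stop; with the button kept in it slides past the first stop to the second. It does not lock there: let go, it runs back to about 0.066.
- head (a point): Centre of the yellow grip head on the stick: 28 mm wide (pole's x), 50 mm long (pole's y), 34 mm tall, centre 70 mm above the counter; a steel stud (12 mm diameter, 18 mm long) at its far end. Axes as the pole's. With the stick in, its near face is 15 mm from the tube's end. Grasp from above, one finger on the button, one on the opposite side.
- button_face (a point): Centre of the outer face of the red release button (22 x 22 mm) in the middle of the head's side that faces the pole's +x; the face stands 6 mm proud of the head when out, so head and button measure 34 mm across. Axes as the pole's; it is pushed towards the pole's -x.
- release (a joint): How far the red button is pressed, m: 0 out, 0.005 fully in (1 mm proud); it needs 3 N to start and 7 N fully in, springs out when let go, and frees the stick from about 0.004 on.
- can_a: Bystander: red food can, 74 mm diameter, 110 mm tall, origin under its centre.
- can_b: Bystander: green food can, 74 mm diameter, 110 mm tall, origin under its centre.
- tin: Bystander: flat orange tin, 84 mm diameter, 45 mm tall, origin under its centre.
- oil: Bystander: amber oil bottle, 72 mm diameter, 240 mm tall, origin under its centre.
- carton: Bystander: cardboard box 70 x 110 x 50 mm, origin under its centre.
- hook_head: Bystander: the pole's spare steel hook with a black socket, lying on the counter, about 110 x 60 x 20 mm.
- driver: Bystander: screwdriver lying on the counter.
- spanner: Bystander: spanner lying on the counter.
There are look-alikes about, which are no part of the job. There is more than one size of the vise; the job needs the largest.

How it is judged:
By the outcome, as a careful person would: the job done as asked, in the order asked, and still so for the second after the job is handed in, while the arm keeps its last pose, push and grip.
It also fails if it takes over 45 s, if anything falls off the work surface, if the arm or the gripper's body presses on something with over 40 N, if the wrist force passes 120 N, or if a joint passes its speed limit or range.

## Working session

There is one attempt and no reset: what is moved stays moved. The work goes in short steps, Python scripts to look and compute and a tool call to move; the robot and the scene stay as the last step left them, time stands still between calls to the robot, and variables do not carry over. Pictures are saved under pics/ and viewed, and the job is handed in when it is done.

Besides the shell and the picture viewer there is one more tool, called after "Call:" as a command line: name --argument value ..., lists and objects as JSON in quotes. apply_moves: Moves the arm, as the interface text tells. Its arguments: {"type":"object","properties":{"increments":{"type":"array","items":{"type":"object","properties":{"grip":{"type":"number"},"linear":{"type":"array","items":{"type":"number"}},"turn":{"type":"array","items":{"type":"number"}}}}},"grip_force":{"type":"number"}},"required":["increments"]}

```bash
mkdir -p pics; ls; cat > h.py <<'E'
import numpy as np, cv2
from cell import observe, read_camera, camera_params, hand_in
def ray(cam,u,v):
    p=camera_params(cam);K=np.array(p["camera_matrix"]);k=p["k1"];W=np.array(p["world_to_cam"])
    d=cv2.undistortPoints(np.array([[[u,v]]],float),K,np.array([k,0,0,0,0.]))[0,0]
    R=W[:3,:3];t=W[:3,3];o=-R.T@t
    return o,R.T@np.array([d[0],-d[1],-1])
def onz(cam,u,v,z):
    o,d=ray(cam,u,v);return o+d*(z-o[2])/d[2]
def proj(cam,P):
    p=camera_params(cam);K=np.array(p["camera_matrix"]);k=p["k1"];W=np.array(p["world_to_cam"])
    c=W[:3,:3]@np.array(P,float)+W[:3,3];s=np.array([c[0],-c[1]])/-c[2];s=s*(1+k*s@s)
    return K[:2,:2]@s+K[:2,2]
def two(ua,va,ub,vb):
    o1,d1=ray("side",ua,va);o2,d2=ray("top",ub,vb)
    A=np.stack([d1,-d2],1);x=np.linalg.lstsq(A,o2-o1,rcond=None)[0]
    a=o1+d1*x[0];b=o2+d2*x[1];return (a+b)/2,np.linalg.norm(a-b)
def save(im,name,box=None,s=1):
    if box: im=im[box[1]:box[3],box[0]:box[2]]
    im=cv2.resize(im,None,fx=s,fy=s,interpolation=cv2.INTER_CUBIC)
    cv2.imwrite("pics/"+name,im[:,:,::-1])
E
python3 - <<'E'
from h import *
for c in("side","top"):
    im=read_camera(c);np.save(f"{c}0.npy",im);save(im,c+"0.png",s=1.5)
    o,_=ray(c,256,192);print(c,o,camera_params(c)["k1"])
print(observe())
E
```

```text
pics
side [0.25761528 0.88755232 1.08472155] -0.06614396095687976
top [ 0.33488818 -0.00809916  1.2844667 ] 0.03449967630247438
{'time': 0.1, 'qpos': array([ 1.00703280e+00,  3.42654134e-01,  1.52491573e+00,  2.28152354e-06,
        1.27536521e+00, -1.46024407e-01]), 'qvel': array([ 1.25699618e-04, -1.88741421e-03, -3.16832999e-03, -3.74281688e-05,
       -7.67497346e-04,  1.59288018e-03]), 'joint_efforts': array([ 1.17514435e-03, -4.32003736e+01, -2.44695067e+01,  7.18549825e-02,
        5.26715477e-02, -1.01500052e-05]), 'tool_pos': array([0.21279174, 0.47955982, 0.22611589]), 'tool_rot': array([-3.14139516e+00,  1.32781633e-03,  1.15305667e+00]), 'contact_force': array([-0.36912134, -0.19845683,  0.31426818]), 'torque': array([-0.02013859, -0.00497689,  0.01700935]), 'opening': 0.09163742242404828}
```

View pics/side0.png

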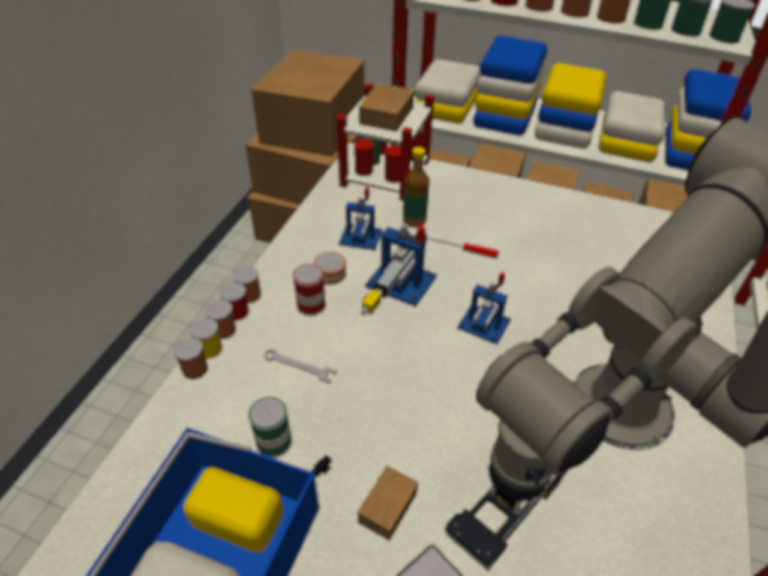

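View pics/top0.png

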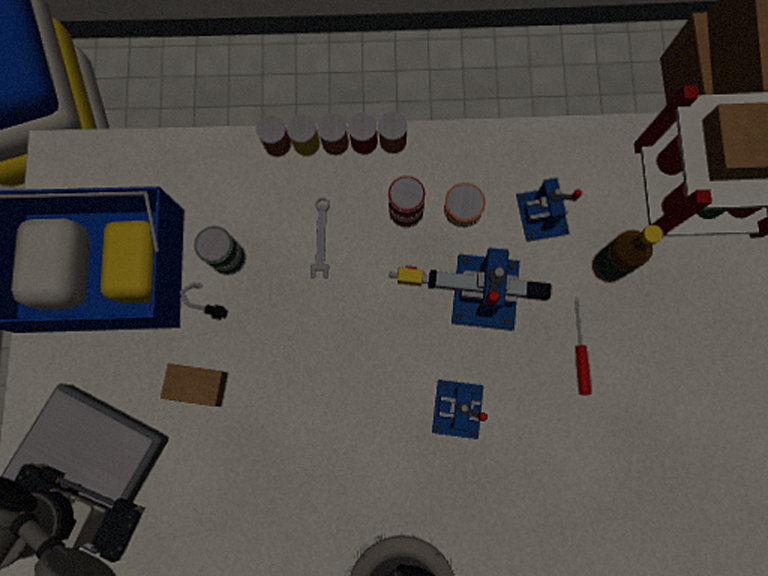

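Candidates in the top picture at 1.5x:
- Vises: large with the pole at (487,288), small at (545,208), small at (460,410).
- Knobs: large at (493,296), small at (577,194), small at (483,417).
- Yellow: the head at (410,275), and a yellow bin item at (128,262).

I choose the large vise, which is the one holding the pole. Next is a close crop to check that.

```bash
python3 - <<'E'
from h import *
t=np.load("top0.npy");s=np.load("side0.npy")
a=cv2.convertScaleAbs(t[150:230,250:380],alpha=1.8)
b=s[140:215,230:320]
a=cv2.resize(a,(780,480),interpolation=cv2.INTER_CUBIC);save(a,"c_top.png")
save(b,"c_side.png",s=6)
for n,im in(("top",t),("side",s)):
    h=cv2.cvtColor(im,cv2.COLOR_RGB2HSV)
    for nm,m in(("red",((h[...,0]<8)|(h[...,0]>172))&(h[...,1]>150)&(h[...,2]>60)),("yel",(h[...,0]>20)&(h[...,0]<35)&(h[...,1]>130)&(h[...,2]>80)),("blue",(h[...,0]>100)&(h[...,0]<125)&(h[...,1]>140))):
        k,l,st,c=cv2.connectedComponentsWithStats(m.astype(np.uint8))
        for i in range(1,k):
            if st[i,4]>4 and 200<c[i][0]<400 and 110<c[i][1]<290: print(n,nm,st[i],c[i].round(1))
E
```

```text
top red [259 120   7  19  23] [261. 130.]
top red [275 120   8  20  21] [280.1 129.9]
top red [384 127   4   3  10] [385.2 128. ]
top red [268 139   5   2   7] [270.  139.7]
top red [326 194   7   7  31] [329.  196.8]
top red [385 230   9  33 216] [389.  246.5]
top red [320 275   5   5  17] [321.8 277.2]
top yel [265 178  17  11 135] [273.1 183.1]
top blue [345 119  34  41 727] [361.9 141.7]
top blue [ 301  166   45   54 1198] [323.9 194.9]
top blue [288 253  34  39 781] [304.  272.5]
top blue [316 270   5   5  21] [318.  271.8]
side red [278 150   5  12  47] [280.1 155.4]
side red [310 163  22   8  82] [320.6 166.5]
side red [333 183   3   5   9] [334. 185.]
side red [198 189  17   9  87] [206.3 193.1]
side red [200 202  15   7  54] [207.1 205.4]
side yel [242 193  13  15 111] [247.7 199.5]
side blue [232 136  17   6  48] [239.6 138.5]
side blue [228 148  61  54 784] [263.2 173.7]
side blue [249 179   6   9  23] [251.3 183.3]
side blue [246 189   4   2   8] [247.5 189.5]
side blue [307 192  31  36 417] [323.8 212.3]
```

View pics/c_top.png

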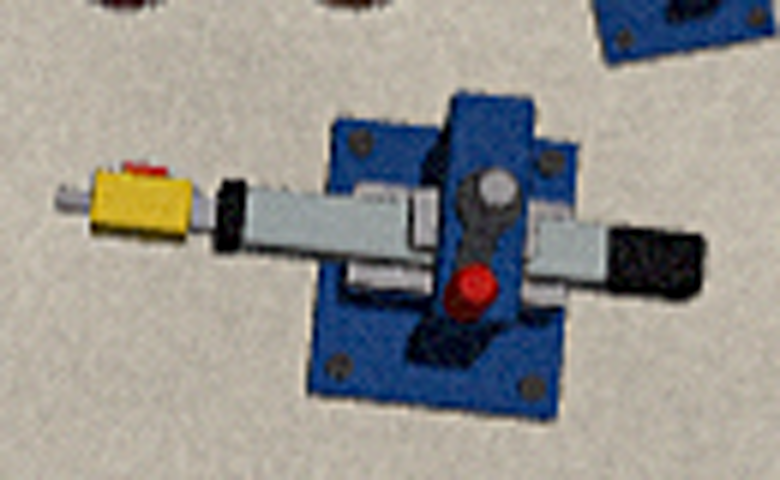

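View pics/c_side.png

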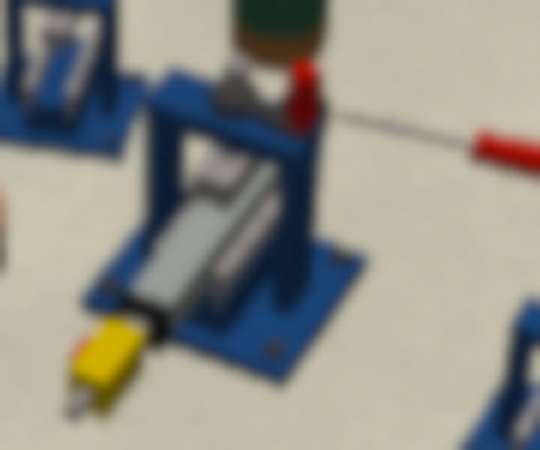

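The crops show the large vise holding the pole, its knob on the robot's side, and the yellow head's red button facing away from the robot (+x). Now I measure these.

```bash
python3 - <<'E'
from h import *
f=lambda x,y:(250+(x+.5)/6-.5,150+(y+.5)/6-.5)
print("bolts");B=[onz("top",*f(*p),.010) for p in[(362,142),(553,160),(340,365),(532,388)]]
print(np.round(B,4),np.mean(B,0))
C=[onz("top",*f(*p),.01) for p in[(333,118),(578,143),(553,418),(308,393)]]
print(np.round(C,4),np.mean(C,0), [np.linalg.norm(C[i]-C[(i+1)%4]) for i in range(4)])
print("hub",onz("top",*f(497,188),.18),"knobtop",onz("top",*f(477,283),.211))
h=[onz("top",*f(*p),.087) for p in[(97,170),(192,178),(187,240),(91,231)]]
print("head corners",np.round(h,4),np.mean(h,0))
t=[onz("top",*f(*p),.085) for p in[(247,187),(608,225),(604,288),(243,249)]]
print("tube",np.round(t,4))
m1=(t[0]+t[3])/2;m2=(t[1]+t[2])/2;d=m1-m2;print(m1,m2,np.degrees(np.arctan2(d[1],d[0])))
d=C[0]+C[3]-C[1]-C[2];print("vise y dir",np.degrees(np.arctan2(d[1],d[0])))
print("cap/end",onz("top",*f(703,262),.085),onz("top",*f(218,215),.085))
g=lambda x,y:(230+(x+.5)/6-.5,140+(y+.5)/6-.5)
for n,a,b in(("knob top",(303,66),(477,283)),("knob bottom",(303,128),(465,305)),("stud tip",(72,408),(60,198))):
    print(n,two(*g(*a),*f(*b)))
print("bottle/can",[onz("top",*(np.array(p)/1.5),z)for p,z in(((406,187),.11),((464,201),.045),((652,233),.24))])
E
```

```text
bolts
[[ 0.6548 -0.155   0.01  ]
 [ 0.6417 -0.2553  0.01  ]
 [ 0.5354 -0.1374  0.01  ]
 [ 0.5203 -0.2364  0.01  ]] [ 0.58807426 -0.19602575  0.01      ]
[[ 0.6684 -0.1403  0.01  ]
 [ 0.6506 -0.2691  0.01  ]
 [ 0.5043 -0.2462  0.01  ]
 [ 0.5212 -0.1201  0.01  ]] [ 0.58612591 -0.19390615  0.01      ] [np.float64(0.13003936879551975), np.float64(0.1480341962481262), np.float64(0.1272703190900993), np.float64(0.1486076899114614)]
hub [ 0.58846388 -0.19593764  0.18      ] knobtop [ 0.53860478 -0.17922501  0.211     ]
head corners [[ 0.6253 -0.0136  0.087 ]
 [ 0.6197 -0.0607  0.087 ]
 [ 0.5883 -0.057   0.087 ]
 [ 0.5943 -0.0096  0.087 ]] [ 0.60689565 -0.03523692  0.087     ]
tube [[ 0.6147 -0.088   0.085 ]
 [ 0.5897 -0.2657  0.085 ]
 [ 0.5581 -0.2615  0.085 ]
 [ 0.5833 -0.0847  0.085 ]]
[ 0.59898863 -0.08635211  0.085     ] [ 0.57391067 -0.2635841   0.085     ] 81.94622993351166
vise y dir 82.23920311878584
cap/end [ 0.56961886 -0.31095017  0.085     ] [ 0.60089786 -0.07300477  0.085     ]
knob top (array([ 0.5397773 , -0.17874508,  0.21305541]), np.float64(0.003095169501939361))
knob bottom (array([ 0.53810098, -0.18035277,  0.16501088]), np.float64(0.001772965217694385))
stud tip (array([0.61570612, 0.00558029, 0.07399448]), np.float64(0.0022199002420672594))
bottle/can [array([ 0.78376399, -0.03322859,  0.11      ]), array([ 0.77348793, -0.15552689,  0.045     ]), array([ 0.63456764, -0.45518538,  0.24      ])]
```

Call:
apply_moves --increments '[{"grip":0.5,"linear":[15,-30,30],"turn":[0,0,0]},{"grip":0.5,"linear":[35,-70,53],"turn":[0,0,0]},{"grip":0.5,"linear":[55,-110,53],"turn":[0,0,0]},{"grip":0.5,"linear":[75,-150,53],"turn":[0,0,0]},{"grip":0.5,"linear":[95,-190,53],"turn":[0,0,0]},{"grip":0.5,"linear":[115,-230,53],"turn":[0,0,0]},{"grip":0.5,"linear":[135,-270,53],"turn":[0,0,0]},{"grip":0.5,"linear":[155,-310,53],"turn":[0,0,0]},{"grip":0.5,"linear":[175,-350,53],"turn":[0,0,0]},{"grip":0.5,"linear":[195,-390,53],"turn":[0,0,0]}]'

```text
time: 1.1
tool_pos: [0.4083, 0.0881, 0.2796]
tool_rot: [-3.141, -0.0, 1.153]
contact_force: [0.1, 1.0, 0.4]
opening: 0.0458
```

Call:
apply_moves --increments '[{"grip":0.5,"linear":[20,-42,0],"turn":[0,0,0]},{"grip":0.5,"linear":[40,-84,0],"turn":[0,0,0]},{"grip":0.5,"linear":[60,-126,0],"turn":[0,0,0]},{"grip":0.5,"linear":[80,-168,0],"turn":[0,0,0]},{"grip":0.5,"linear":[100,-210,0],"turn":[0,0,0]},{"grip":0.5,"linear":[116,-240,0],"turn":[0,0,0]},{"grip":0.5,"linear":[126,-260,0],"turn":[0,0,0]},{"grip":0.5,"linear":[131,-269,0],"turn":[0,0,0]},{"grip":0.5,"linear":[131,-269,0],"turn":[0,0,0]},{"grip":0.5,"linear":[131,-269,0],"turn":[0,0,0]}]'

```text
time: 2.1
tool_pos: [0.5386, -0.1781, 0.2796]
tool_rot: [-3.141, -0.001, 1.153]
contact_force: [0.3, 0.6, -0.3]
opening: 0.0458
```

```bash
python3 - <<'E'
from h import *
s=read_camera("side");t=read_camera("top")
save(np.hstack([cv2.resize(s[90:200,210:330],None,fx=3,fy=3),cv2.resize(cv2.convertScaleAbs(t[130:240,260:380],alpha=1.8),None,fx=3,fy=3)]),"d.png")
E
```

```text
(no output)
```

View pics/d.png

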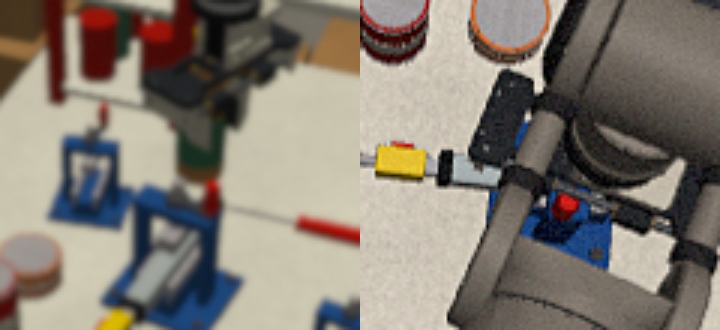

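Call:
apply_moves --increments '[{"grip":0.5,"linear":[0,0,-25],"turn":[0,0,0]},{"grip":0.5,"linear":[0,0,-45],"turn":[0,0,0]},{"grip":0.5,"linear":[0,0,-60],"turn":[0,0,0]},{"grip":0.5,"linear":[0,0,-75],"turn":[0,0,0]},{"grip":0.5,"linear":[0,0,-88],"turn":[0,0,0]},{"grip":0.5,"linear":[0,0,-98],"turn":[0,0,0]},{"grip":0.5,"linear":[0,0,-104],"turn":[0,0,0]},{"grip":0.5,"linear":[0,0,-104],"turn":[0,0,0]}]'

```text
time: 3.0
tool_pos: [0.5387, -0.1786, 0.1753]
tool_rot: [-3.141, -0.0, 1.154]
contact_force: [-0.2, -0.4, 0.0]
opening: 0.0459
```

Call:
apply_moves --increments '[{"grip":0.18,"linear":[0,0,0],"turn":[0,0,0]},{"grip":0.18,"linear":[0,0,0],"turn":[0,0,0]},{"grip":0.18,"linear":[0,0,0],"turn":[0,0,0]},{"grip":0.18,"linear":[0,0,0],"turn":[0,0,0]},{"grip":0.18,"linear":[0,0,0],"turn":[0,0,0]}]' --grip_force 15

```text
time: 3.5
tool_pos: [0.5392, -0.1792, 0.1761]
tool_rot: [3.141, -0.0, 1.153]
contact_force: [-0.5, 0.9, 1.3]
opening: 0.0211
```

```bash
cat > arc.py <<'E'
import sys,numpy as np
# start xy (commanded), centre, radius, first step list
def arc(p,c,R,a0,st,n):
    for i in range(1,n+1):
        a=np.radians(a0-st*i);q=np.array(c)+R*np.array([np.cos(a),np.sin(a)])
        print(i,round(a0-st*i,1),np.round((q-p)*1000,0))
E
python3 - <<'E'
from arc import *
arc(np.array([.5392,-.1792]),(.5864,-.1957),.05,160.7,7,10)
E
```

```text
1 153.7 [2. 6.]
2 146.7 [ 5. 11.]
3 139.7 [ 9. 16.]
4 132.7 [13. 20.]
5 125.7 [18. 24.]
6 118.7 [23. 27.]
7 111.7 [29. 30.]
8 104.7 [35. 32.]
9 97.7 [41. 33.]
10 90.7 [47. 33.]
```

Call:
apply_moves --increments '[{"grip":0.0,"linear":[2,6,0]},{"grip":0.0,"linear":[5,11,0]},{"grip":0.0,"linear":[9,16,0]},{"grip":0.0,"linear":[13,20,0]},{"grip":0.0,"linear":[18,24,0]}]'

```text
schema error: expected keys grip, linear, turn
```

Call:
apply_moves --increments '[{"grip":0.0,"linear":[2,6,0],"turn":[0,0,0]},{"grip":0.0,"linear":[5,11,0],"turn":[0,0,0]},{"grip":0.0,"linear":[9,16,0],"turn":[0,0,0]},{"grip":0.0,"linear":[13,20,0],"turn":[0,0,0]},{"grip":0.0,"linear":[18,24,0],"turn":[0,0,0]}]'

```text
time: 4.0
tool_pos: [0.5568, -0.1541, 0.176]
tool_rot: [-3.14, -0.0, 1.153]
contact_force: [-3.8, -0.7, 6.2]
opening: 0.0211
```

```bash
python3 - <<'E'
from arc import *
p=np.array([.5392+.018,-.1792+.024])
arc(p,(.5864,-.1957),.05,125.7,8,10)
E
```

```text
1 117.7 [6. 4.]
2 109.7 [12.  7.]
3 101.7 [19.  8.]
4 93.7 [26.  9.]
5 85.7 [33.  9.]
6 77.7 [40.  8.]
7 69.7 [47.  6.]
8 61.7 [53.  4.]
9 53.7 [59. -0.]
10 45.7 [64. -5.]
```

Call:
apply_moves --increments '[{"grip":0.0,"linear":[6,4,1],"turn":[0,0,0]},{"grip":0.0,"linear":[12,7,1],"turn":[0,0,0]},{"grip":0.0,"linear":[19,8,1],"turn":[0,0,0]},{"grip":0.0,"linear":[26,9,1],"turn":[0,0,0]},{"grip":0.0,"linear":[33,9,1],"turn":[0,0,0]},{"grip":0.0,"linear":[40,8,1],"turn":[0,0,0]}]'

```text
time: 4.6
tool_pos: [0.5973, -0.1452, 0.1762]
tool_rot: [-3.139, -0.002, 1.154]
contact_force: [-2.5, 3.1, 1.0]
opening: 0.0212
```

```bash
python3 - <<'E'
from arc import *
p=np.array([.5392+.058,-.1792+.032])
arc(p,(.5868,-.1955),.05,77.7,8,10)
p=p+[.029,-.059]
E
```

```text
1 69.7 [ 7. -1.]
2 61.7 [13. -4.]
3 53.7 [19. -8.]
4 45.7 [ 25. -13.]
5 37.7 [ 29. -18.]
6 29.7 [ 33. -24.]
7 21.7 [ 36. -30.]
8 13.7 [ 38. -36.]
9 5.7 [ 39. -43.]
10 -2.3 [ 40. -50.]
```

Call:
apply_moves --increments '[{"grip":0.0,"linear":[7,-1,0],"turn":[0,0,0]},{"grip":0.0,"linear":[13,-4,0],"turn":[0,0,0]},{"grip":0.0,"linear":[19,-8,0],"turn":[0,0,0]},{"grip":0.0,"linear":[25,-13,0],"turn":[0,0,0]},{"grip":0.0,"linear":[29,-18,0],"turn":[0,0,0]},{"grip":0.0,"linear":[33,-24,0],"turn":[0,0,0]},{"grip":0.0,"linear":[36,-30,0],"turn":[0,0,0]},{"grip":0.0,"linear":[38,-36,0],"turn":[0,0,0]}]'

```text
time: 5.4
tool_pos: [0.6357, -0.1833, 0.1764]
tool_rot: [3.141, -0.001, 1.153]
contact_force: [2.0, 4.3, -3.3]
opening: 0.0219
```

```bash
python3 - <<'E'
from arc import *
p=np.array([.5972+.038,-.1472-.036])
arc(p,(.5868,-.1955),.05,13.7,8,10)
from h import *
o=observe();print(o['tool_pos'],o['contact_force'],o['torque'])
E
```

```text
1 5.7 [ 1. -7.]
2 -2.3 [  2. -14.]
3 -10.3 [  1. -21.]
4 -18.3 [ -1. -28.]
5 -26.3 [ -4. -34.]
6 -34.3 [ -7. -40.]
7 -42.3 [-11. -46.]
8 -50.3 [-16. -51.]
9 -58.3 [-22. -55.]
10 -66.3 [-28. -58.]
[ 0.63573343 -0.18334335  0.17637945] [ 2.00990701  4.3498351  -3.26929802] [ 0.65608478 -0.2501836   0.00184373]
```

Call:
apply_moves --increments '[{"grip":0.0,"linear":[1,-7,0],"turn":[0,0,0]},{"grip":0.0,"linear":[2,-14,0],"turn":[0,0,0]},{"grip":0.0,"linear":[1,-21,0],"turn":[0,0,0]},{"grip":0.0,"linear":[-1,-28,0],"turn":[0,0,0]},{"grip":0.0,"linear":[-4,-34,0],"turn":[0,0,0]},{"grip":0.0,"linear":[-6,-38,0],"turn":[0,0,0]}]'

```text
time: 6.0
tool_pos: [0.6285, -0.2219, 0.1764]
tool_rot: [-3.141, 0.0, 1.152]
contact_force: [1.0, 2.4, -6.3]
opening: 0.0214
```

```bash
python3 - <<'E'
from arc import *
p=np.array([.6352-.006,-.1832-.038])
arc(p,(.5868,-.1955),.05,-32,6,10)
from h import *
s=read_camera("side");save(s[110:220,210:330],"e.png",s=6)
o=observe();print(o['tool_pos'],o['contact_force'],o['torque'])
E
```

```text
1 -38 [-3. -5.]
2 -44 [-6. -9.]
3 -50 [-10. -13.]
4 -56 [-14. -16.]
5 -62 [-19. -18.]
6 -68 [-24. -21.]
7 -74 [-29. -22.]
8 -80 [-34. -24.]
9 -86 [-39. -24.]
10 -92 [-44. -24.]
[ 0.62812255 -0.22241869  0.17644475] [-0.85648509  1.02486265 -4.49276434] [ 0.14282447 -0.10931744 -0.02933617]
```

View pics/e.png

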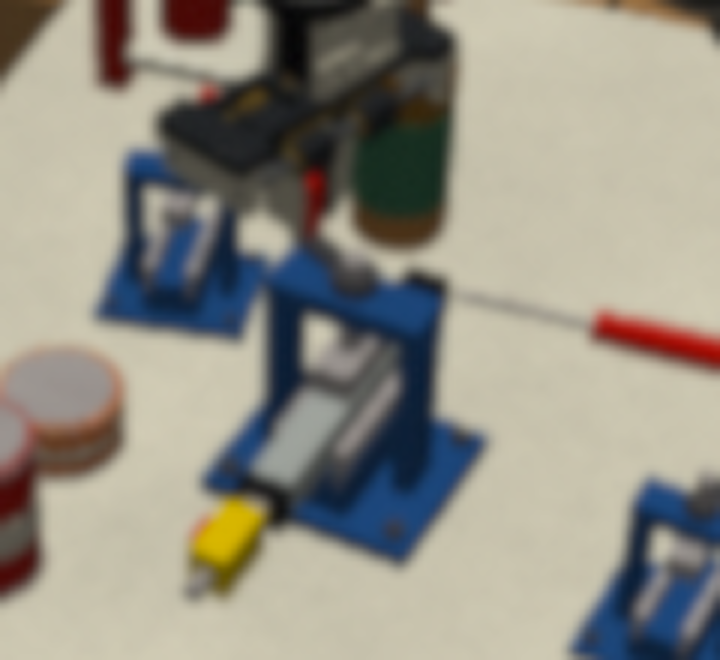

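Call:
apply_moves --increments '[{"grip":0.0,"linear":[-3,-5,0],"turn":[0,0,0]},{"grip":0.0,"linear":[-6,-9,0],"turn":[0,0,0]},{"grip":0.0,"linear":[-10,-13,0],"turn":[0,0,0]},{"grip":0.0,"linear":[-14,-16,0],"turn":[0,0,0]}]'

```text
time: 6.45
tool_pos: [0.6141, -0.2362, 0.1764]
tool_rot: [-3.139, -0.001, 1.153]
contact_force: [-1.9, 6.4, -4.7]
opening: 0.0216
```

```bash
python3 - <<'E'
from arc import *
p=np.array([.6292-.014,-.2212-.016])
arc(p,(.5865,-.1945),.05,-56,6,12)
E
```

```text
1 -62 [-5. -1.]
2 -68 [-10.  -4.]
3 -74 [-15.  -5.]
4 -80 [-20.  -7.]
5 -86 [-25.  -7.]
6 -92 [-30.  -7.]
7 -98 [-36.  -7.]
8 -104 [-41.  -6.]
9 -110 [-46.  -4.]
10 -116 [-51.  -2.]
11 -122 [-55.   0.]
12 -128 [-59.   3.]
```

Call:
apply_moves --increments '[{"grip":0.0,"linear":[-5,-1,0],"turn":[0,0,0]},{"grip":0.0,"linear":[-10,-4,0],"turn":[0,0,0]},{"grip":0.0,"linear":[-15,-5,0],"turn":[0,0,0]},{"grip":0.0,"linear":[-20,-7,0],"turn":[0,0,0]}]'

```text
time: 6.85
tool_pos: [0.5947, -0.2436, 0.1765]
tool_rot: [-3.141, -0.001, 1.153]
contact_force: [5.7, 8.4, -6.8]
opening: 0.0213
```

Call:
apply_moves --increments '[{"grip":0.0,"linear":[-3,1,0],"turn":[0,0,0]},{"grip":0.0,"linear":[-3,1,0],"turn":[0,0,0]}]'

```text
time: 7.05
tool_pos: [0.5924, -0.2437, 0.1766]
tool_rot: [3.139, 0.0, 1.153]
contact_force: [5.4, 2.4, -11.0]
opening: 0.0214
```

Call:
apply_moves --increments '[{"grip":0.0,"linear":[-3,0,-1],"turn":[0,0,0]},{"grip":0.0,"linear":[-5,0,-1],"turn":[0,0,0]},{"grip":0.0,"linear":[-5,0,-1],"turn":[0,0,0]}]'

```text
time: 7.35
tool_pos: [0.5892, -0.2439, 0.1766]
tool_rot: [3.135, -0.001, 1.153]
contact_force: [10.2, 1.2, -9.4]
opening: 0.0211
```

Call:
apply_moves --increments '[{"grip":0.0,"linear":[-2,0,0],"turn":[0,0,0]},{"grip":0.0,"linear":[-2,0,0],"turn":[0,0,0]},{"grip":0.0,"linear":[-2,0,0],"turn":[0,0,0]}]'

```text
time: 7.65
tool_pos: [0.5878, -0.244, 0.1766]
tool_rot: [3.134, -0.001, 1.153]
contact_force: [12.2, 0.4, -9.9]
opening: 0.0213
```

```bash
python3 - <<'E'
from h import *
s=read_camera("side");save(s[110:220,210:330],"f.png",s=6)
o=observe();print(o['tool_pos'],o['contact_force'],o['torque'])
E
```

```text
[ 0.58781838 -0.24401208  0.17659127] [13.09324392  1.68514393 -9.77022422] [ 0.17367807 -2.07104901  0.00740095]
```

View pics/f.png

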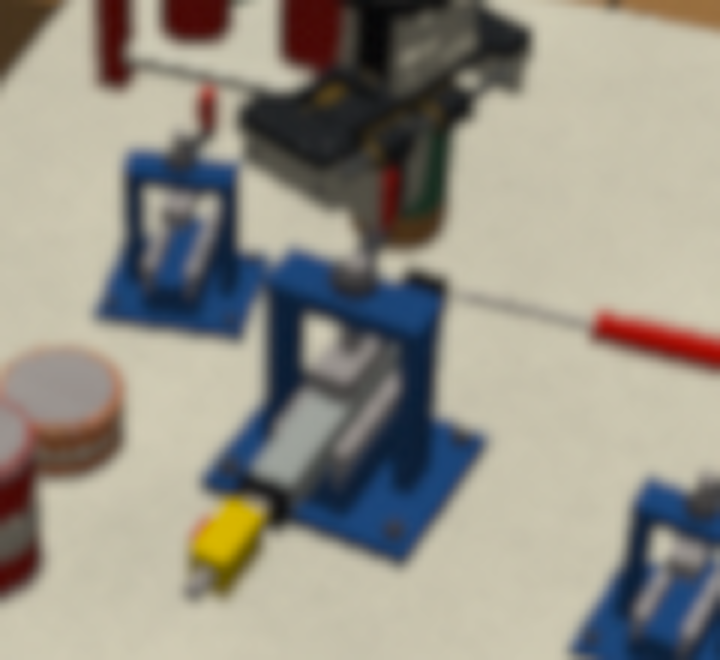

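Call:
apply_moves --increments '[{"grip":0.0,"linear":[2,0,1],"turn":[0,0,0]},{"grip":0.36,"linear":[2,0,1],"turn":[0,0,0]},{"grip":0.36,"linear":[2,0,1],"turn":[0,0,0]},{"grip":0.36,"linear":[2,0,1],"turn":[0,0,0]}]'

```text
time: 8.1
tool_pos: [0.587, -0.2443, 0.1781]
tool_rot: [3.139, 0.001, 1.153]
contact_force: [-0.7, -0.9, 0.6]
opening: 0.0329
```

Call:
apply_moves --increments '[{"grip":0.36,"linear":[0,0,35],"turn":[0,0,0]},{"grip":0.36,"linear":[0,0,75],"turn":[0,0,0]},{"grip":0.65,"linear":[0,10,95],"turn":[0,0,-1.2]},{"grip":0.65,"linear":[3,35,95],"turn":[0,0,-2.4]},{"grip":0.65,"linear":[6,65,95],"turn":[0,0,-3.7]},{"grip":0.65,"linear":[9,95,95],"turn":[0,0,-5.0]},{"grip":0.65,"linear":[12,125,95],"turn":[0,0,-6.3]},{"grip":0.65,"linear":[15,155,95],"turn":[0,0,-7.6]},{"grip":0.65,"linear":[18,185,95],"turn":[0,0,-8.9]},{"grip":0.65,"linear":[20,209,95],"turn":[0,0,-10.2]}]'

```text
time: 9.1
tool_pos: [0.6071, -0.0333, 0.2729]
tool_rot: [3.14, -0.002, 0.079]
contact_force: [0.9, -0.7, 1.4]
opening: 0.0597
```

Call:
apply_moves --increments '[{"grip":0.65,"linear":[0,0,0],"turn":[0,0,-1.3]},{"grip":0.65,"linear":[0,0,0],"turn":[0,0,-2.2]},{"grip":0.65,"linear":[0,0,0],"turn":[0,0,-2.2]},{"grip":0.65,"linear":[0,0,0],"turn":[0,0,-2.2]}]'

```text
time: 9.5
tool_pos: [0.607, -0.0347, 0.2724]
tool_rot: [3.141, -0.001, -0.143]
contact_force: [0.2, -0.1, 0.1]
opening: 0.0593
```

```bash
python3 - <<'E'
from h import *
s=read_camera("side");t=read_camera("top")
save(np.hstack([cv2.resize(s[120:220,200:310],None,fx=3.5,fy=3.5),cv2.resize(cv2.convertScaleAbs(t[130:230,240:350],alpha=1.8),None,fx=3.5,fy=3.5)]),"g.png")
o=observe();print(o['tool_pos'],o['tool_rot'],o['contact_force'])
for z in (.09,.05):
  print(proj("side",[*o['tool_pos'][:2],z]))
E
```

```text
[ 0.60700857 -0.03464493  0.27208736] [ 3.14126111e+00 -7.08461003e-04 -1.44223859e-01] [0.31166181 0.10779872 0.00774248]
[248.25863025 197.49062094]
[248.25843786 205.27372461]
```

View pics/g.png

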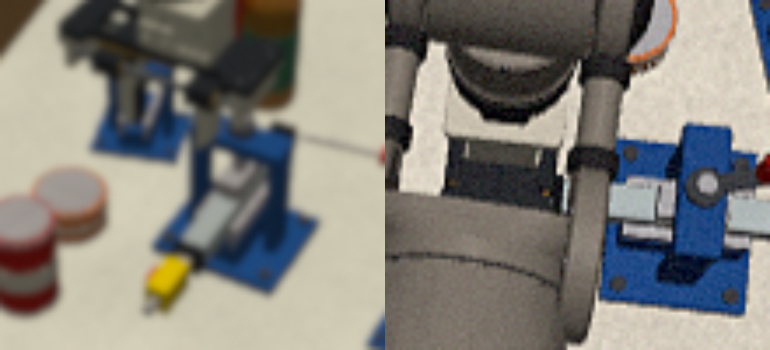

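The side picture puts the head's yellow centroid at (247.7, 199.5), close to where the target point projects (248, 200). I'm lowering onto it.

Call:
apply_moves --increments '[{"grip":0.65,"linear":[0,0,-35],"turn":[0,0,0]},{"grip":0.65,"linear":[0,0,-80],"turn":[0,0,0]},{"grip":0.65,"linear":[0,0,-120],"turn":[0,0,0]},{"grip":0.65,"linear":[0,0,-150],"turn":[0,0,0]},{"grip":0.65,"linear":[0,0,-170],"turn":[0,0,0]},{"grip":0.65,"linear":[0,0,-185],"turn":[0,0,0]},{"grip":0.65,"linear":[0,0,-200],"turn":[0,0,0]},{"grip":0.65,"linear":[0,0,-212],"turn":[0,0,0]},{"grip":0.65,"linear":[0,0,-221],"turn":[0,0,0]},{"grip":0.65,"linear":[0,0,-221],"turn":[0,0,0]}]'

```text
time: 10.6
tool_pos: [0.6064, -0.0342, 0.0496]
tool_rot: [-3.142, 0.002, -0.145]
contact_force: [0.0, -0.6, 0.1]
opening: 0.0598
```

Call:
apply_moves --increments '[{"grip":0.4,"linear":[0,0,0],"turn":[0,0,0]},{"grip":0.35,"linear":[0,0,0],"turn":[0,0,0]},{"grip":0.2,"linear":[0,0,0],"turn":[0,0,0]},{"grip":0.2,"linear":[0,0,0],"turn":[0,0,0]},{"grip":0.0,"linear":[0,0,0],"turn":[0,0,0]},{"grip":0.0,"linear":[0,0,0],"turn":[0,0,0]}]' --grip_force 25

```text
time: 11.2
tool_pos: [0.6091, -0.0344, 0.0516]
tool_rot: [3.142, -0.005, -0.145]
contact_force: [7.3, 0.0, -2.1]
opening: 0.0289
```

Call:
apply_moves --increments '[{"grip":0.0,"linear":[2,0,0],"turn":[0,0,0]},{"grip":0.0,"linear":[2,0,0],"turn":[0,0,0]},{"grip":0.0,"linear":[3,6,0],"turn":[0,0,0]},{"grip":0.0,"linear":[4,12,0],"turn":[0,0,0]},{"grip":0.0,"linear":[4,16,0],"turn":[0,0,0]},{"grip":0.0,"linear":[5,20,0],"turn":[0,0,0]}]'

```text
time: 11.8
tool_pos: [0.6122, -0.0141, 0.0513]
tool_rot: [3.141, -0.001, -0.145]
contact_force: [-1.9, -3.3, 7.1]
opening: 0.0286
```

Call:
apply_moves --increments '[{"grip":0.0,"linear":[1,5,-1],"turn":[0,0,0]},{"grip":0.0,"linear":[1,10,-1],"turn":[0,0,0]},{"grip":0.0,"linear":[2,15,-1],"turn":[0,0,0]},{"grip":0.0,"linear":[3,20,-1],"turn":[0,0,0]},{"grip":0.0,"linear":[3,25,-1],"turn":[0,0,0]},{"grip":0.0,"linear":[4,30,-1],"turn":[0,0,0]},{"grip":0.0,"linear":[5,35,-1],"turn":[0,0,0]},{"grip":0.0,"linear":[5,40,-1],"turn":[0,0,0]},{"grip":0.0,"linear":[6,45,-1],"turn":[0,0,0]},{"grip":0.0,"linear":[7,50,-1],"turn":[0,0,0]}]'

```text
time: 12.8
tool_pos: [0.6193, 0.0356, 0.051]
tool_rot: [3.141, -0.001, -0.145]
contact_force: [-3.3, -3.7, 9.7]
opening: 0.029
```

```bash
python3 - <<'E'
from h import *
s=read_camera("side")
save(s[130:230,190:310],"i.png",s=6)
o=observe();print(o['tool_pos'],o['tool_rot'],o['contact_force'])
E
```

```text
[0.61941896 0.03645492 0.05100282] [ 3.14119864e+00 -1.35758035e-03 -1.45147025e-01] [-2.06000951 -2.5883213  10.08397534]
```

View pics/i.png

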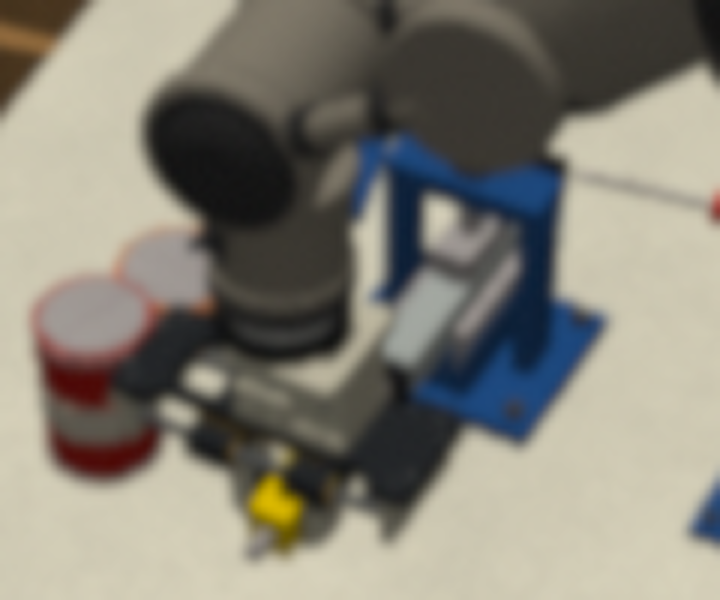

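Call:
apply_moves --increments '[{"grip":0.0,"linear":[0,4,2],"turn":[0,0,0]},{"grip":0.0,"linear":[1,9,2],"turn":[0,0,0]},{"grip":0.0,"linear":[1,14,2],"turn":[0,0,0]},{"grip":0.0,"linear":[2,19,2],"turn":[0,0,0]},{"grip":0.0,"linear":[2,23,2],"turn":[0,0,0]},{"grip":0.0,"linear":[3,26,2],"turn":[0,0,0]},{"grip":0.0,"linear":[3,26,2],"turn":[0,0,0]}]'

```text
time: 13.55
tool_pos: [0.6226, 0.0618, 0.0515]
tool_rot: [3.141, -0.001, -0.145]
contact_force: [2.8, -4.5, 0.0]
opening: 0.0287
```

Call:
apply_moves --increments '[{"grip":0.0,"linear":[1,2,0],"turn":[0,0,0]},{"grip":0.0,"linear":[1,4,0],"turn":[0,0,0]},{"grip":0.0,"linear":[1,4,0],"turn":[0,0,0]}]'

```text
time: 13.85
tool_pos: [0.623, 0.0647, 0.0514]
tool_rot: [3.139, -0.0, -0.145]
contact_force: [0.5, -7.6, 0.6]
opening: 0.0288
```

Call:
apply_moves --increments '[{"grip":0.0,"linear":[0,1,0],"turn":[0,0,0]},{"grip":0.0,"linear":[0,1,0],"turn":[0,0,0]},{"grip":0.0,"linear":[0,1,0],"turn":[0,0,0]}]'

```text
time: 14.15
tool_pos: [0.623, 0.0647, 0.0514]
tool_rot: [3.139, -0.0, -0.146]
contact_force: [1.2, -11.4, 0.5]
opening: 0.0289
```

```bash
python3 - <<'E'
from h import *
s=read_camera("side");t=read_camera("top")
save(np.hstack([cv2.resize(s[130:230,190:300],None,fx=3.5,fy=3.5),cv2.resize(cv2.convertScaleAbs(t[130:230,270:380],alpha=1.8),None,fx=3.5,fy=3.5)]),"j.png")
a=t[165:225,300:375];b=np.load("top0.npy")[165:225,300:375]
save(cv2.convertScaleAbs(np.vstack([b,a]),alpha=1.8),"k.png",s=5)
o=observe();print(o['tool_pos'],o['tool_rot'],o['contact_force'],o['opening'])
E
```

```text
[0.62301167 0.06472333 0.0514357 ] [ 3.13853843e+00 -1.66957729e-04 -1.45674908e-01] [  0.77278244 -11.03089993   1.0253992 ] 0.02857411200988256
```

View pics/j.png

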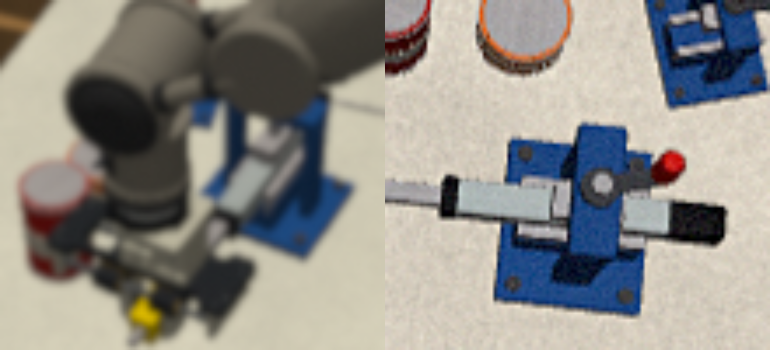

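View pics/k.png

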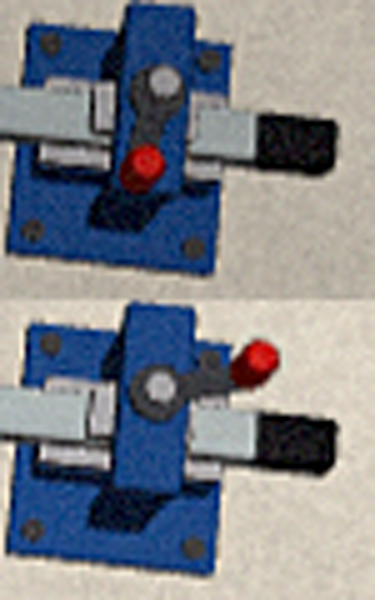

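The end cap is where it started, at column 337 in both crops, so the pole hasn't slid. The last push raised the force from 7.6 to 11.4 N with no movement, so the stick is at its end stop. I'm handing in while holding it there.

```bash
python3 -c "
from cell import *
print(hand_in())"
```

```text
the job is handed in; nothing more can be done
None
```

I clamped the pole and handed the job in at about 14 s. The arm is still holding the stick at its second stop, with the button squeezed in.

- **Clamping:** I turned the large vise's crank clockwise by about 4.3 rad. The tangential force at the knob rose from about 3 N to about 13 N while the knob all but stopped moving. That is a little over the 8–10 N named as plenty.
- **Drawing out:** I squeezed the yellow head at 25 N. The fingers closed to 28.9 mm, so the button is fully in. The stick came out about 100 mm without catching at the first stop. At the end, the pull rose from 7.6 to 11.4 N with no further movement, which means it's on the stop.
- **Pole and bystanders:** The last top picture shows the pole's end cap and the vise where they began. I saw no contact with the groceries or tools, but checked only those in view in the last pictures.
- **Not measured directly:** I inferred the crank angle, the stick's travel and the button's depth from the arm's position, force and finger opening.
- **Sideways force:** When I first closed on the head, it showed about 7 N of sideways force. I shifted the gripper 2 mm to relieve it before drawing, and no other check disagreed.

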